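# Lay the next drip-groove tile of a laboratory staining bench to an even joint

## Robot

A 6-joint arm with a two-finger parallel gripper is mounted at the origin on the work surface. World frame = base frame: x ahead of the robot, y to its left, z up, the work surface at z = 0. Lengths are in mm, angles in rad, forces in N, time in s.
With the tool pointing down it reaches from about 375 to 900 mm from the base axis. Payload 3.1 kg.
Tool frame: the origin (TCP) lies on the centre line of the jaws, within the pads' length; the fingertips stand 17 mm ahead of it and the grasp point (between the pads) lies 2 mm behind it; z points along the fingers, y is the direction in which the jaws open and shut (so a half turn about z gives the same grasp; the last joint's range is limited). The gripper opens to 87 mm and grips with 3 to 60 N. Pads are 19 mm wide; open, the fingers measure 117 mm over their backs; the gripper's body (75 mm by 190 mm) begins 51 mm behind the grasp point.
Start: joints at [1.067, 0.527, 1.433, -0, 1.181, -0.178], TCP at [200.001, 592.112, 239.548] pointing down, gripper open.
Joint ranges: [-3.08, 3.08], [-0.75, 2.2], [0.22, 2.44], [-1.43, 4.57], [0, 2.65], [-2.85, 2.85]. Speed limits (rad/s): [2.79, 2.79, 3.14, 3.14, 3.14, 3.14].

## Interface

Orientations are given as a 3x3 rotation matrix whose columns are the frame's x, y, z axes.
In Python, from plant import r, camera gives the robot as it stands.
- The arm moves only by the tool arm_command, never from a script. Its argument "rows" is a list of rows, each a list of 7 numbers: the turn, a rotation vector about the world's x, y, z in degrees, then the shift along the world's x, y, z in cm, then the opening in per cent of the stroke, from 0 (shut) to 100 (fully open). In form: [[rx, ry, rz, tx, ty, tz, grip], ...]. A call has 1 to 10 rows; each row shifts and turns the commanded pose from where the row before left it; what a row does not reach is not made up. A row lasts 1/8 s, in which the tool goes at most 62.5 mm and 10.7 degrees, less where a joint would pass 70% of its speed; a pose out of reach is approached as far as the arm can. A call with a gripper value outside its range is refused whole. The fingers move at their own pace and stop on an object; "grip_force" is the grip in N (left out, the last holds). Time passes only in rows, so rows that do not move let the fingers close. It gives the time, the measured TCP pose, the force and the opening at its end, in the units of the state.
- r.observe(): the state, without advancing time (a new reading comes with each control period).
- camera(name): name is "scene" or "top" or "wrist"; returns a dict with "frame" (384x512x3 uint8, blue, green, red), "K" (3x3 intrinsics, pixels), "k1" (the pictures are not rectified: a ray, as slopes to the right and down, at radius r is drawn at 1 + k1 r^2 times it, then the intrinsics apply), "extrinsics" (4x4, takes a point from camera to world coordinates); the wrist camera has in their place "T_tool_cam" (4x4, takes a point from camera to tool coordinates, whose origin is the TCP and whose axes are the flange's). Camera axes: x right, y up, looking along -z (the intrinsics and any distortion apply to the point x, -y, -z); pixel columns grow to the right and rows downward; lengths in mm; the calibration is good to about 2 mm. A picture is of the moment at which its call begins: read the wrist's pose just before it. There is no depth.
- r.close_job(): hands the job in, once; it reports no verdict.
The state is a dict: "time_s": time; "joints": joint angles; "dq": joint speeds; "joint_efforts": joint torques, N m; "eef_pos": TCP position; "ee_rot": TCP orientation; "ft_force": force on the tool from outside, world axes, zero at the start; "torque": the same for the moment, N m; "opening": finger opening in mm.
Only numpy, scipy, OpenCV 4.12 (cv2) and the standard library are available. Lean on these libraries where they do the work, as an engineer would, in place of code of your own. Each camera call takes 0.05 s, during which the arm holds its last target. There are 200 camera calls.

## Task

Dry-lay the loose grooved tile as the next one in the course on the grey board. First stand the blue spacer on the board flat against the free end of the last laid tile, then set the grooved tile gently down on the board, snug against the spacer, with its long edges in line with the laid tiles and its dark drip groove running straight on from theirs. Then draw the spacer out without shifting the tile, put it back in the cream tray and leave an even, open joint; do not disturb the plain tile, the mallet or the bottle.

Things in the scene. Friction and masses are not known exactly. Their poses are not given: they have to be found in the camera images.
- bed: Fixed grey board, 6 mm thick, with two laid red-brown tiles like tile end to end (tops 26 mm up). Origin: on the bench under the middle of the last laid tile's free end face; z up. +y runs into the laid tiles (y 0 to 120 and 130 to 250 mm, x -30 to 30 mm); the new tile goes on the -y side. Board: x -45 to 100, y -150 to 270 mm. Laid grooves lie at x = -16 mm; joints are 10 mm.
- tile: Loose grooved red-brown stoneware tile, 60 (x) x 120 (y) x 20 mm thick, about 0.33 kg, flat on the bench, groove up, any yaw. Origin: centre of its underside. Dark drip groove 12 mm wide, 6 mm deep along its length, centred 16 mm off the middle towards -x. Laid rightly, its x and y axes point the same way as the bed's and its +y end faces the last laid tile.
- tile_end_front (a point): Point on the tile's +y end, at its -x (groove side) edge, half way up its thickness (tile frame -30, 60, 10 mm).
- tile_end_back (a point): Point on the tile's +y end, at its +x edge, half way up its thickness (tile frame 30, 60, 10 mm).
- spacer: Blue plastic spacer bar, 80 mm long (x), 10 mm thick (y), 45 mm high (z), 40 g; at the start it stands on its long narrow edge on the tray's floor, and it is to stand so in the joint, length across the course. Origin: centre of its underside. Standing on the board it rises 25 mm above the tiles' tops; grip it there across its thickness.
- spacer_mid (a point): Centre of the spacer bar (22.5 mm above its underside).
- tray: Fixed cream open tray, outside 140 mm (x) by 170 mm (y) by 25 mm high, walls and floor 4 mm thick; home of the spacer. Origin: centre of its underside on the bench.
- plain_tile: Bystander: a plain red-brown tile without a groove, 60 mm (x) by 120 mm (y), 20 mm thick, lying on the bench for a later course. Origin: centre of its underside.
- mallet: Bystander: a rubber mallet lying on the bench, black head 56 mm across and 90 mm long (y), wooden handle to 260 mm behind it (-x). Origin: on the bench under the head's middle.
- reagent: Bystander: an amber reagent bottle with a red cap, 68 mm across, about 145 mm tall, standing on the bench. Origin: centre of its underside.
Not all that is in view belongs to the job. Leave any green look-alike of the tile alone.

How it is judged:
By the outcome, as a careful person would: the job done as asked, in the order asked, and still so for the second after the job is handed in, with the robot touching nothing.
It also fails if it takes over 72 s, if anything falls off the work surface, if the arm or the gripper's body presses on something with over 40 N, if the wrist force passes 120 N, or if a joint passes its speed limit or range.

## Working session

There is one attempt and no reset: what is moved stays moved. The work goes in short steps, Python scripts to look and compute and a tool call to move; the robot and the scene stay as the last step left them, time stands still between calls to the robot, and variables do not carry over. Pictures are saved under pics/ and viewed, about 8 in all and at most 12, crops included, and the job is handed in when it is done.

Besides the shell and the picture viewer there is one more tool, called after "Request:" as name(argument=value, ...) on one line, values as JSON. arm_command: Moves the arm, as the interface text tells. Its arguments: {"type":"object","properties":{"rows":{"type":"array","items":{"type":"array","items":{"type":"number"}}},"grip_force":{"type":"number"}},"required":["rows"]}

```bash
mkdir -p pics
cat > h.py <<'E'
import numpy as np, cv2
from plant import r, camera
def snap(name):
    s=r.observe(); c=camera(name)
    if name=="wrist":
        T=np.eye(4);T[:3,:3]=np.array(s["ee_rot"]);T[:3,3]=s["eef_pos"]
        c["E"]=T@np.array(c["T_tool_cam"])
    else: c["E"]=np.array(c["extrinsics"])
    return c
def ray(c,uv):
    K=np.array(c["K"]);uv=np.atleast_2d(np.array(uv,float))
    d=np.stack([(uv[:,0]-K[0,2])/K[0,0],(uv[:,1]-K[1,2])/K[1,1]],1)
    u=d.copy()
    for _ in range(30): u=d/(1+c["k1"]*(u**2).sum(1,keepdims=True))
    v=np.c_[u[:,0],-u[:,1],-np.ones(len(u))]
    return c["E"][:3,3], v@c["E"][:3,:3].T
def plane(c,uv,z):
    o,v=ray(c,uv); return o+v*((z-o[2])/v[:,2])[:,None]
def proj(c,P):
    P=np.atleast_2d(np.array(P,float));q=(P-c["E"][:3,3])@c["E"][:3,:3]
    u=np.c_[q[:,0],-q[:,1]]/(-q[:,2:3]); u=u*(1+c["k1"]*(u**2).sum(1,keepdims=True))
    K=np.array(c["K"]); return np.c_[u[:,0]*K[0,0]+K[0,2],u[:,1]*K[1,1]+K[1,2]]
E
python3 - <<'E'
from h import *
import pickle
for n in("top","scene","wrist"):
    c=snap(n); pickle.dump(c,open(n+"0.pkl","wb")); print(n,c["E"].round(2).tolist(),np.array(c["K"]).tolist(),c["k1"])
    cv2.imwrite(f"pics/{n}0.png",cv2.resize(c["frame"],None,fx=1.5,fy=1.5,interpolation=cv2.INTER_CUBIC))
print(r.observe())
E
```

```text
top [[-0.01, 0.99, -0.16, 307.6], [-1.0, -0.01, 0.0, 28.4], [-0.0, 0.16, 0.99, 1298.59], [0.0, 0.0, 0.0, 1.0]] [[416.69624443822806, 0.0, 261.6168840486024], [0.0, 416.69624443822806, 192.5095930316027], [0.0, 0.0, 1.0]] -0.10072127526237878
scene [[-0.82, -0.39, 0.41, 1091.97], [0.57, -0.58, 0.58, 860.21], [0.01, 0.71, 0.7, 1083.5], [0.0, 0.0, 0.0, 1.0]] [[430.86620952152157, 0.0, 252.9576863979722], [0.0, 430.86620952152157, 187.84038167073027], [0.0, 0.0, 1.0]] -0.14093554122301263
wrist [[0.32, -0.91, -0.26, 128.81], [0.95, 0.31, 0.09, 616.33], [-0.0, -0.27, 0.96, 385.16], [0.0, 0.0, 0.0, 1.0]] [[270.16428707263043, 0.0, 254.89974175297613], [0.0, 270.16428707263043, 194.06290164514638], [0.0, 0.0, 1.0]] -0.03167240137848823
{'time_s': 0.15, 'joints': array([ 1.06649159e+00,  5.28304441e-01,  1.43364196e+00, -1.85369537e-05,
        1.18140873e+00, -1.78483508e-01]), 'dq': array([ 0.0003941 , -0.00102233, -0.0044529 , -0.00093849, -0.0019019 ,
       -0.00163897]), 'joint_efforts': array([ 1.39947158e-03, -4.40434313e+01, -1.76843941e+01,  6.33439911e-02,
        5.52605360e-02, -8.74422267e-05]), 'eef_pos': array([199.74790423, 591.63317437, 238.75376395]), 'ee_rot': array([[-9.47390315e-01,  3.20079509e-01, -8.36611712e-04],
       [ 3.20080465e-01,  9.47389091e-01, -1.55135255e-03],
       [ 2.96040648e-04, -1.73751944e-03, -9.99998447e-01]]), 'ft_force': array([ 0.36098985,  0.24880155, -0.8735648 ]), 'torque': array([ 0.00402137,  0.02800062, -0.03514067]), 'opening': 86.79926369940877}
```

View pics/top0.png

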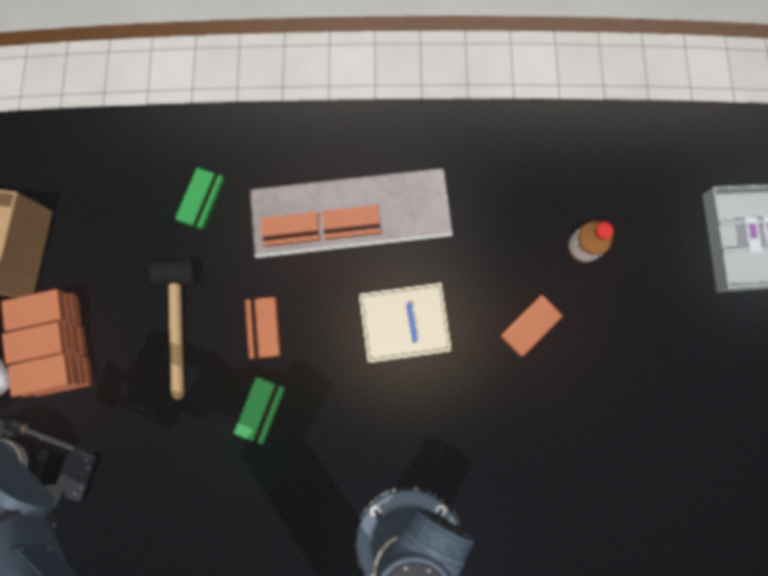

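View pics/scene0.png

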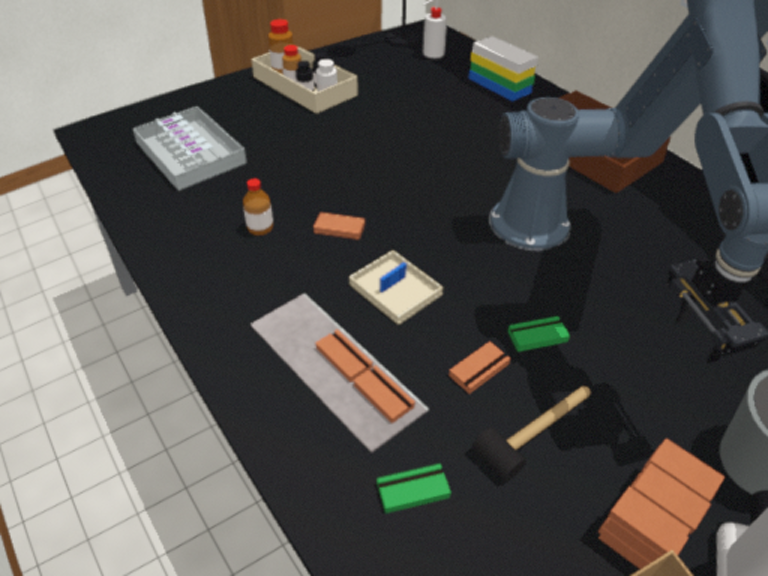

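The top view (1.5x) shows several candidates for the tile:
- A grooved red-brown tile at (262,327), with its groove on the left.
- Green look-alikes at (200,198) and (260,410).
- A plain tile with no groove at (532,325).
- A stack of bricks at (45,340).

Only the one at (262,327) is red-brown and grooved, so that is the tile. The bed is at (350,213), the tray at (405,322) and the spacer at (411,322). I'll confirm the tile in a crop and measure.

```bash
cat > m.py <<'E'
from h import *
import pickle
c=pickle.load(open("top0.pkl","rb"));f=c["frame"];hsv=cv2.cvtColor(f,cv2.COLOR_BGR2HSV)
def comps(m,z,amin):
    for k in cv2.findContours(m,cv2.RETR_EXTERNAL,cv2.CHAIN_APPROX_NONE)[0]:
        if cv2.contourArea(k)<amin: continue
        p=plane(c,k[:,0,:],z)[:,:2].astype(np.float32); R=cv2.minAreaRect(p)
        print(k[:,0].mean(0).round(),[np.round(x,1) for x in R])
print("orange");comps(cv2.morphologyEx(cv2.inRange(hsv,(0,90,90),(15,255,255)),cv2.MORPH_CLOSE,np.ones((5,5))),20,150)
print("blue");comps(cv2.inRange(hsv,(100,120,60),(130,255,255)),49,30)
print("cream");comps(cv2.inRange(hsv,(15,20,150),(35,120,255)),25,500)
print("grey");comps(cv2.inRange(f[90:,:],(90,90,90),(200,200,200)),6,1000)
cv2.imwrite("pics/crop1.png",cv2.resize(f[170:300,140:310],None,fx=4,fy=4,interpolation=cv2.INTER_CUBIC))
E
python3 m.py
```

```text
orange
[174. 218.] [array([435.4, 296.9]), array([127.3,  68.8]), np.float64(5.3)]
[354. 217.] [array([ 433.6, -260. ]), array([ 65.5, 127.8]), np.float64(43.4)]
[397. 158.] [array([ 619.4, -408.1]), array([77. , 72.2]), np.float64(89.6)]
[213. 150.] [array([650.1, 178.5]), array([ 61.5, 249.2]), np.float64(5.8)]
[ 22. 199.] [array([526. , 802.8]), array([475.6, 190.6]), np.float64(13.8)]
[485.  19.] [array([1123.4, -768. ]), array([ 23.3, 202. ]), np.float64(0.2)]
[121.  19.] [array([1124.3,  517.2]), array([ 30.3, 874.6]), np.float64(0.0)]
blue
cream
[269. 215.] [array([443.1,   3.1]), array([144.3, 173.6]), np.float64(7.4)]
grey
[269. 125.] [array([737.9,  -1.8]), array([161.4, 186.4]), np.float64(7.2)]
[493.  67.] [array([ 946.8, -786.5]), array([266.7, 166.4]), np.float64(0.5)]
[233.  52.] [array([997.8, 116.5]), array([174.2, 447.4]), np.float64(6.3)]
```

View pics/crop1.png

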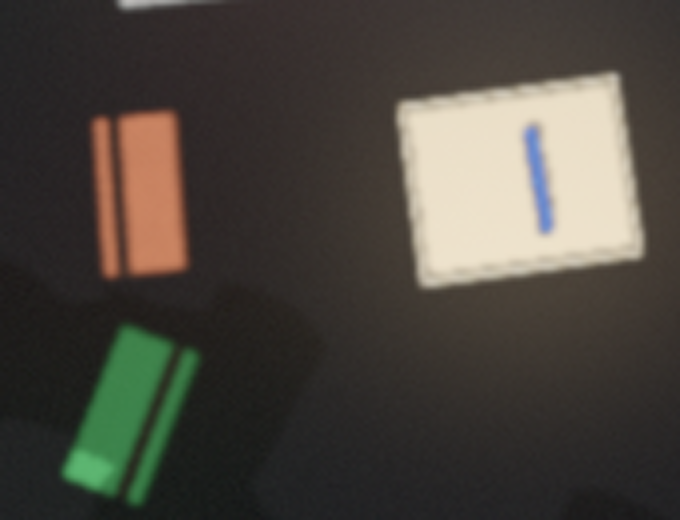

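The crop confirms the red-brown grooved tile at crop (140,195), groove on its left. The green one at (130,415) is only a look-alike. I'm moving over the bed and tray for a near look.

Request:
arm_command(rows=[[0,0,2,3,-4,-0.3,100],[0,0,2,3,-4,-0.3,100],[0,0,2,3,-4,-0.3,100],[0,0,2,3,-4,-0.3,100],[0,0,2,3,-4,-0.3,100],[0,0,2,3,-4,-0.3,100],[0,0,2,3,-4,-0.3,100]])

```text
time_s: 1.02
eef_pos: [410.8, 310.7, 218.4]
ee_rot: [[-0.997, 0.08, -0.0], [0.08, 0.997, 0.0], [0.0, 0.0, -1.0]]
ft_force: [-0.1, 1.0, 0.1]
opening: 86.9
```

Request:
arm_command(rows=[[0,0,2,2.9,-4,0,100],[0,0,2,2.9,-4,0,100],[0,0,2,2.9,-4,0,100],[0,0,2,2.9,-4,0,100],[0,0,2,2.9,-4,0,100],[0,0,2,2.9,-4,0,100],[0,0,0,0,0,0,100],[0,0,0,0,0,0,100]])

```text
time_s: 2.02
eef_pos: [583.2, 72.2, 218.0]
ee_rot: [[-0.992, -0.127, -0.002], [-0.127, 0.992, 0.001], [0.002, 0.001, -1.0]]
ft_force: [-0.2, -0.1, 0.6]
opening: 86.7
```

Run:
```python
from h import *
import pickle
c=snap("wrist"); pickle.dump(c,open("w1.pkl","wb")); print(c["E"].round(2).tolist())
cv2.imwrite("pics/w1.png",cv2.resize(c["frame"],None,fx=1.5,fy=1.5,interpolation=cv2.INTER_CUBIC))
```

```text
[[-0.13, -0.95, -0.27, 509.07], [0.99, -0.12, -0.03, 62.93], [0.0, -0.27, 0.96, 364.6], [0.0, 0.0, 0.0, 1.0]]
```

View pics/w1.png

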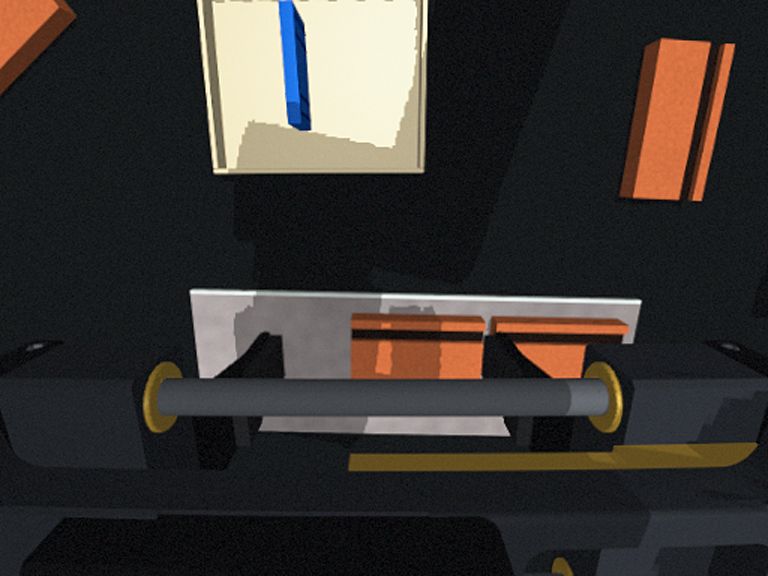

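In w1 the bed's free end is at about (351,345), the spacer at (296,65), the tray at (315,85) and the loose tile at (682,120). I'm fitting the edges by ray casting.

```bash
cat > fit.py <<'E'
from h import *
from numpy import degrees as D
def edges(c,pts,dirn,sign,half=6,ch=2):
    """subpixel step edge near each pt scanned along u or v; sign +1 rising"""
    g=cv2.GaussianBlur(c["frame"][:,:,ch].astype(float),(3,3),0);o=[]
    for u,v in pts:
        s=np.arange(-half,half+1); a=g[int(v),(int(u)+s)] if dirn=="u" else g[int(v)+s,int(u)]
        d=np.clip(sign*np.gradient(a),0,None); k=d[1:-1].argmax()+1
        if d[k]<4: continue
        w=d[k-1:k+2]; t=s[k]+(w*[-1,0,1]).sum()/w.sum()
        o.append((int(u)+t,int(v)) if dirn=="u" else (int(u),int(v)+t))
    return np.array(o)
def line(c,px,z):
    P=plane(c,px,z)[:,:2].astype(np.float32)
    for _ in range(3):
        vx,vy,x,y=cv2.fitLine(P,cv2.DIST_HUBER,0,.01,.01).ravel(); res=(P-[x,y])@[-vy,vx]
        if len(P)>6: P=P[abs(res)<max(2.5*np.median(abs(res)),.3)]
    return np.array([x,y]),np.array([vx,vy]),D(np.arctan2(vy,vx)),res.std(),len(P)
def lin(a,b,n=40): return np.linspace(a,b,n)
E
python3 - <<'E'
from fit import *
import pickle
c=pickle.load(open("w1.pkl","rb"));s=1/1.5
def show(n,L): print(n,L[0].round(1),"ang",round(L[2],2),"res",round(L[3],2),L[4])
# profile to see structure
f=c["frame"]
print("col 270 rows205-245",f[205:245,270,2]); print("row 238 cols 222-246",f[238,222:246,2])
print("spacer row 50 cols180-215",f[50,180:215,:].tolist()[::2]); print("spacer col 196 rows 60-95",f[60:95,196,0],f[60:95,196,2])
print("tile row 70 cols 410-495",f[70,410:495,2]); print("tile col 455 rows 120-140",f[118:140,450,2], f[20:35,450,2])
print("tray left col row80",f[80,130:160,2],"right",f[80,270:292,2],"bottom col200",f[105:122,220,2])
E
```

```text
col 270 rows205-245 [109 111 113 110 105 100 100 100 104 135 155 151 150 155 127  43  12  23
  20  23  22  65 107 140 156 155 153 153 154 157 151 152 154 156 153 152
 151 152 149 152]
row 238 cols 222-246 [113 119 118 115 115 113 114 111 111 110 109 126 142 149 150 150 148 149
 147 148 149 149 153 150]
spacer row 50 cols180-215 [[210, 241, 247], [209, 240, 247], [208, 240, 247], [208, 239, 247], [207, 247, 255], [231, 113, 35], [232, 116, 27], [234, 117, 34], [235, 122, 38], [167, 71, 0], [105, 51, 13], [103, 46, 6], [104, 54, 38], [220, 250, 255], [213, 243, 248], [216, 243, 248], [215, 243, 247], [217, 243, 248]]
spacer col 196 rows 60-95 [236 235 235 235 234 235 236 224 162 165 166 166 169 168 167 164 169 166
 165 167 165 171 132  92  93 130 144 141 142 143 145 139 140 149 142] [ 40  36  36  33  38  36  36  32  20  23  24  18  26  31  24  22  29  25
  22  22  23  25   7   4  22 159 192 189 188 188 189 187 186 191 186]
tile row 70 cols 410-495 [ 19  19  18  22  26  22  27  22  12  29  27  26  16  32  94  89  88  91
  88  90  94  85 117 187 221 216 218 217 220 222 218 216 214 217 217 214
 217 221 219 220 218 215 217 216 216 217 221 221 219 220 213 213 214 220
 229 175  36  31  35  32  31  34  91  87 109 190 213 215 215 222 232 140
  36  20  30  21  17  17  28  18  20  28  29  22  24]
tile col 455 rows 120-140 [212 217 217 215 213 211 216 216 218 218 221 221 222 222 207  87   9  16
   8  23  24  22] [ 17  23  26  23  19  24 127 228 221 216 217 214 217 215 218]
tray left col row80 [ 25  22  22  24  26  22  20  20  69 191 253 245 154 104 105 118 113 121
 214 248 246 244 244 245 244 246 245 245 244 244] right [187 188 187 186 189 188 188 193 168 114 166 187 193 105  23   1  18  14
  18  16  18  11] bottom col200 [189 187 189 190 189 189 185 180 192 178  91  13  17  12  14  20  17]
```

```bash
cat > b.py <<'E'
from fit import *
import pickle
c=pickle.load(open("w1.pkl","rb"))
def show(n,L): print(n,L[0].round(1),"ang",round(L[2],2),"res",round(L[3],2),L[4]); return L
P=lambda a,b,n=40: list(zip(np.linspace(a[0],b[0],n),np.linspace(a[1],b[1],n)))
fr1=show("front last tile x=-30",line(c,edges(c,P((240,214),(318,214.7)),"v",1,3),26))
fr2=show("front tile2",line(c,edges(c,P((335,216),(410,217.5)),"v",1,3),26))
gr=show("groove x=-22",line(c,edges(c,P((240,219.5),(318,220.5)),"v",-1,3),26))
fe=show("free end",line(c,edges(c,P((234,220),(234,249),29),"u",1,4),26))
d=fr1[1]*np.sign(fr1[1][1]); yaw=D(np.arctan2(d[1],d[0]))-90
A=np.c_[fr1[1],-fe[1]]; t=np.linalg.solve(A,fe[0]-fr1[0]); cor=fr1[0]+t[0]*fr1[1]
x=np.array([d[1],-d[0]]); print("corner",cor,"bed yaw",yaw,"origin",cor+30*x, "groove dist",(gr[0]-fr1[0])@x)
sl=show("spacer L",line(c,edges(c,P((189,10),(191,60)),"u",-1,4),49))
sr=show("spacer R",line(c,edges(c,P((196,10),(199,60)),"u",-1,3,0),49))
se=show("spacer +x end",line(c,edges(c,P((193,67),(198,67),6),"v",-1,4,0),49))
tl=show("tile L",line(c,edges(c,P((438,35),(424,125)),"u",1,5),20))
tr=show("tile R",line(c,edges(c,P((486,40),(470,125)),"u",-1,5),20))
t1=show("tile +x end",line(c,edges(c,P((427,132),(450,133)),"v",-1,4),20))
t2=show("tile -x end",line(c,edges(c,P((443,26),(470,27)),"v",1,4),20))
print(D(0)); 
for a,b in((sl,sr),(tl,tr),(t1,t2)): n=np.array([-a[1][1],a[1][0]]);print("width",abs((b[0]-a[0])@n))
cc=pickle.load(open("top0.pkl","rb"));print("top spacer",plane(cc,[(274.75,214.7)],49))
E
python3 b.py
```

```text
front last tile x=-30 [627. 115.] ang -84.12 res 0.24 33
front tile2 [614.3 235.9] ang -84.05 res 0.15 28
groove x=-22 [636. 109.] ang -84.04 res 0.24 40
free end [666.9  53.2] ang 5.58 res 0.02 21
corner [633.7044   49.92975] bed yaw 5.8839264 origin [663.5463    53.005154] groove dist 8.322131
spacer L [438.2 -17. ] ang 9.21 res 0.15 34
spacer R [436.4  -7.6] ang 8.92 res 0.12 31
spacer +x end [465.   -7.2] ang 87.42 res 0.19 6
tile L [429.8 266.9] ang 5.21 res 0.19 40
tile R [431.6 327.8] ang 5.18 res 0.2 40
tile +x end [496.2 295.9] ang -84.84 res 0.14 35
tile -x end [375.9 284.2] ang -84.15 res 0.1 34
0.0
width 9.530971
width 60.490242
width 120.85301
top spacer [[439.6165092  -12.49976825  49.        ]]
```

Bed and tile agree between the two cameras, but the spacer's x differs (426 against 440). I'm resolving that before moving.

Run:
```python
from fit import *
import pickle
c=pickle.load(open("w1.pkl","rb"));t=pickle.load(open("top0.pkl","rb"));s=pickle.load(open("scene0.pkl","rb"))
print("w1 proj",proj(c,[(465,-7.2,49),(465,-7.2,4),(479,-5,49),(479,-5,4)]).round(1))
f=c["frame"].astype(int)
for n,q,roi in(("w1",c,(0,100,170,230)),("top",t,(190,240,255,295)),("scene",s,(165,205,240,285))):
    f=q["frame"].astype(int);m=((f[:,:,0]-f[:,:,2])>50); k=np.zeros_like(m);a,b,l,r_=roi;k[a:b,l:r_]=m[a:b,l:r_]
    v,u=np.nonzero(k); print(n,len(u),"u",u.min(),u.max(),"v",v.min(),v.max(),"mean",u.mean(),v.mean())
    i=[v.argmin(),v.argmax()]; print(plane(q,[(u[j],v[j]) for j in i],49).round(1).tolist(),plane(q,[(u[j],v[j]) for j in i],4).round(1).tolist())
    for x0 in(426,433,440):
        e=np.array([.9875,.157]);C=np.array([x0,-12.3+(x0-437)*.159]);B=[(*(C+g*40*e),z) for g in(-1,1) for z in(4,49)]
        print(x0,proj(q,B).round(1).tolist())
```

```text
w1 proj [[195.5  67.5]
 [203.2  73.9]
 [196.6  81.4]
 [204.1  86. ]]
w1 1251 u 186 206 v 0 86 mean 195.9208633093525 43.42046362909672
[[401.7, -21.8, 49.0], [483.3, -1.0, 49.0]] [[386.4, -33.9, 4.0], [479.6, -10.1, 4.0]]
426 [[197.5, 1.6], [188.5, -16.5], [202.7, 74.3], [195.0, 67.9]]
433 [[198.0, 8.4], [189.1, -8.6], [203.2, 80.4], [195.5, 74.9]]
440 [[198.5, 15.0], [189.7, -0.8], [203.6, 86.4], [196.1, 81.8]]
top 65 u 272 277 v 202 227 mean 274.2769230769231 214.83076923076922
[[478.3, -4.8, 49.0], [402.5, -15.7, 49.0]] [[484.5, -6.0, 4.0], [405.9, -17.3, 4.0]]
426 [[277.1, 233.2], [277.6, 232.3], [272.7, 208.0], [273.1, 206.2]]
433 [[276.7, 231.0], [277.2, 230.0], [272.3, 205.8], [272.7, 203.9]]
440 [[276.3, 228.7], [276.8, 227.7], [271.9, 203.6], [272.3, 201.6]]
scene 166 u 254 270 v 175 193 mean 261.7289156626506 184.0421686746988
[[406.2, -19.3, 49.0], [498.1, 26.2, 49.0]] [[376.4, -57.6, 4.0], [472.2, -10.0, 4.0]]
426 [[271.8, 181.9], [272.3, 172.7], [255.9, 192.6], [256.1, 183.4]]
433 [[270.4, 182.8], [270.9, 173.6], [254.5, 193.6], [254.6, 184.4]]
440 [[269.1, 183.7], [269.5, 174.6], [253.0, 194.6], [253.2, 185.4]]
```

The row-67 edge was a shadow. The true end is at row 82, so the spacer centre is about (440, -12) with yaw 9°, and all three views agree. Going to the spacer.

Request:
arm_command(rows=[[0,0,0.6,-4.8,-2.8,0,45],[0,0,0.6,-4.8,-2.8,0,45],[0,0,0.5,-4.72,-2.8,0,45],[0,0,0,0,0,-5,45],[0,0,0,0,0,-5,45],[0,0,0,0,0,-3,45],[0,0,0,0,0,0,45],[0,0,0,0,0,0,45]], grip_force=10)

```text
time_s: 3.08
eef_pos: [441.1, -11.3, 89.4]
ee_rot: [[-0.987, -0.158, 0.001], [-0.158, 0.987, -0.0], [-0.001, -0.0, -1.0]]
ft_force: [0.6, 0.0, 0.6]
opening: 39.2
```

Run:
```python
from h import *
import pickle
print(r.observe()["eef_pos"],r.observe()["ee_rot"][:,1])
c=snap("wrist"); pickle.dump(c,open("w2.pkl","wb"))
cv2.imwrite("pics/w2.png",cv2.resize(c["frame"],None,fx=1.5,fy=1.5,interpolation=cv2.INTER_CUBIC))
```

```text
[441.10020725 -11.28760844  89.40631004] [-1.58338516e-01  9.87384790e-01 -4.36211664e-04]
```

View pics/w2.png

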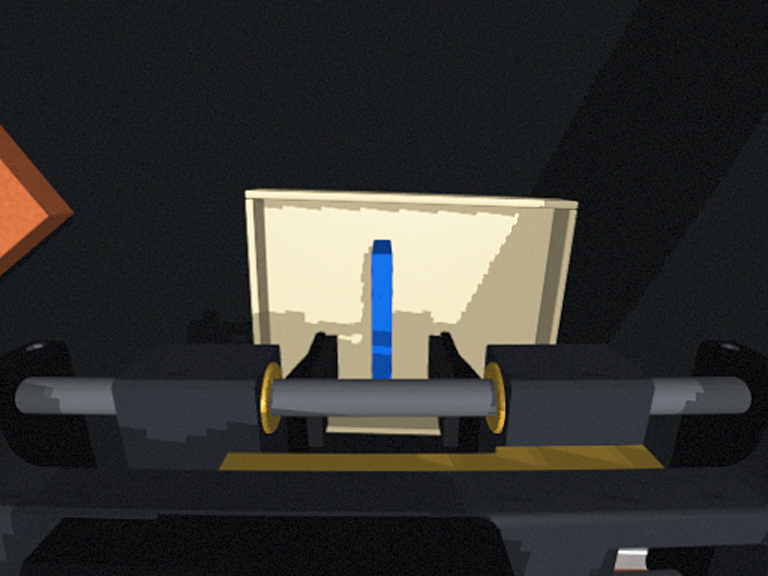

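w2 shows the spacer (381,315) centred between the fingers (325 and 438) and parallel to the jaws. Descending and gripping.

Request:
arm_command(rows=[[0,0,0,0,0,-2.3,45],[0,0,0,0,0,-2.24,45],[0,0,0,0,0,0,45],[0,0,0,0,0,0,0],[0,0,0,0,0,0,0],[0,0,0,0,0,0,0],[0,0,0,0,0,0,0],[0,0,0,0,0,0,0]], grip_force=15)

```text
time_s: 4.12
eef_pos: [441.0, -12.0, 43.6]
ee_rot: [[-0.988, -0.157, 0.001], [-0.157, 0.988, -0.0], [-0.001, -0.0, -1.0]]
ft_force: [-0.5, 0.5, 6.1]
opening: 9.8
```

Run:
```python
from fit import *
import pickle
c=pickle.load(open("w2.pkl","rb"));f=c["frame"]
print(f[155:178,254,0]); e=edges(c,[(u,168) for u in range(250,259)],"v",1,4,0);print(line(c,e,49)[:3])
```

```text
[210 211 213 212 182 130 130 134 130 136 132 132 128 130 194 237 236 236
 235 234 234 236 236]
(array([401.84665 , -18.095387], dtype=float32), array([ 0.1520406 , -0.98837423], dtype=float32), np.float32(-81.25479))
```

Request:
arm_command(rows=[[0,0,0,0,0,1,0],[0,0,0,0,0,3.5,0],[0,0,0,0,0,3.5,0],[0,0,-0.7,4.5,1.14,1,0],[0,0,-0.6,4.5,1.14,0,0],[0,0,-0.6,4.5,1.14,0,0],[0,0,-0.6,4.5,1.14,0,0],[0,0,-0.6,4.33,1.14,0,0],[0,0,0,0,0,0,0],[0,0,0,0,0,0,0]])

```text
time_s: 5.38
eef_pos: [662.5, 45.2, 132.6]
ee_rot: [[-0.995, -0.104, -0.003], [-0.104, 0.995, 0.0], [0.003, 0.0, -1.0]]
ft_force: [0.1, 0.4, -0.2]
opening: 9.8
```

Request:
arm_command(rows=[[0,0,0,0,0,-2.5,0],[0,0,0,0,0,-2,0],[0,0,0,0,0,0,0],[0,0,0,0,0,0,0]])

```text
time_s: 5.88
eef_pos: [664.1, 44.9, 88.5]
ee_rot: [[-0.995, -0.103, 0.0], [-0.103, 0.995, -0.0], [-0.0, -0.0, -1.0]]
ft_force: [0.9, 0.5, -0.3]
opening: 10.0
```

Run:
```python
from h import *
import pickle
s=r.observe();print(s["eef_pos"],s["ee_rot"][:,1],s["ft_force"])
c=snap("wrist"); pickle.dump(c,open("w3.pkl","wb"))
cv2.imwrite("pics/w3.png",cv2.resize(c["frame"][60:300,120:420],None,fx=2.5,fy=2.5,interpolation=cv2.INTER_CUBIC))
```

```text
[664.08823524  44.94157872  88.4760567 ] [-1.03154021e-01  9.94665394e-01 -4.05991359e-05] [ 0.85659259  0.46421616 -0.25670677]
```

View pics/w3.png

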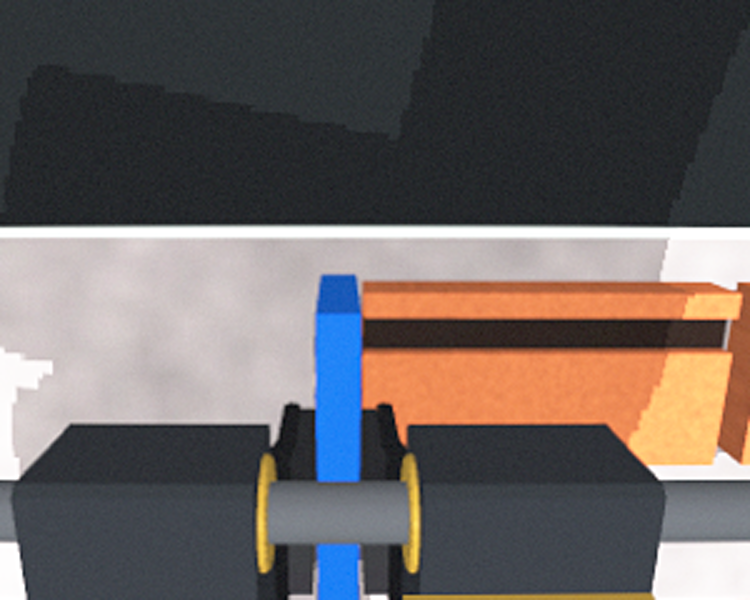

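w3 shows the spacer held upright (338,390 in the crop), just off the laid tile's free end (362), parallel to it. Lowering it while I refit the laid front edge.

Request:
arm_command(rows=[[0,0,0,0,0,-2,0],[0,0,0,0,0,-1.5,0],[0,0,0,0,0,-0.4,0],[0,0,0,0,0,0,0],[0,0,0,0,0,0,0]])

```text
time_s: 6.55
eef_pos: [664.5, 45.1, 49.4]
ee_rot: [[-0.995, -0.103, 0.001], [-0.103, 0.995, -0.0], [-0.001, -0.0, -1.0]]
ft_force: [-0.4, -0.2, 0.1]
opening: 9.7
```

Run:
```python
from fit import *
import pickle
c=pickle.load(open("w3.pkl","rb"));f=c["frame"]
P=lambda a,b,n=60: list(zip(np.linspace(a[0],b[0],n),np.linspace(a[1],b[1],n)))
print(f[170:203,300,2])
for v,s,n in((176,1,"front x=-30"),(187,-1,"groove -22"),(199,1,"groove -10")):
    L=line(c,edges(c,P((268,v),(370,v)),"v",s,3),26);print(n,[np.round(q,2) for q in L])
    yw=L[2]%180-90; y=np.deg2rad(5.9); e=np.array([np.cos(y),np.sin(y)]); print("yaw",yw,"bed x wrt origin est",(L[0]-[663.5,53])@e)
c=snap("wrist"); pickle.dump(c,open("w4.pkl","wb"))
for v in (200,205,210): print(c["frame"][v,240:275].tolist())
```

```text
[197 193 182 169 169 172 183 226 245 241 239 241 242 241 240 241 226 139
  42  48  53  48  45  52  52  47  53  52  44 115 167 208 239]
front x=-30 [array([630.21,  86.56], dtype=float32), array([ 0.1 , -0.99], dtype=float32), np.float32(-84.07), np.float32(0.02), np.int64(60)]
yaw 5.9296646 bed x wrt origin est -29.666071248478662
groove -22 [array([637.86,  93.46], dtype=float32), array([ 0.1 , -0.99], dtype=float32), np.float32(-84.13), np.float32(0.01), np.int64(60)]
yaw 5.868881 bed x wrt origin est -21.346830633040312
groove -10 [array([647.86,  95.25], dtype=float32), array([ 0.1 , -0.99], dtype=float32), np.float32(-84.12), np.float32(0.01), np.int64(60)]
yaw 5.8837585 bed x wrt origin est -11.217517181371962
[[182, 180, 190], [183, 182, 191], [184, 183, 190], [184, 182, 193], [183, 184, 195], [158, 143, 147], [220, 116, 72], [244, 123, 24], [246, 130, 33], [244, 128, 32], [245, 126, 29], [245, 126, 25], [245, 129, 35], [245, 128, 36], [245, 132, 36], [245, 131, 38], [244, 127, 33], [245, 130, 30], [244, 128, 34], [244, 130, 33], [244, 127, 30], [244, 132, 35], [245, 127, 27],
[... 602 characters left out ...]
[178, 183, 194], [121, 128, 156], [33, 45, 82], [30, 36, 46], [34, 38, 46], [32, 39, 46], [32, 33, 43], [36, 37, 45], [40, 39, 49], [37, 38, 49]]
[[183, 183, 190], [183, 182, 190], [181, 181, 190], [185, 185, 193], [180, 180, 192], [177, 185, 199], [229, 149, 132], [247, 124, 21], [245, 127, 33], [244, 127, 28], [246, 130, 35], [245, 128, 32], [244, 128, 26], [244, 129, 36], [244, 129, 32], [243, 129, 31], [244, 127, 28], [243, 129, 29], [243, 126, 21], [244, 130, 33], [243, 126, 22], [244, 129, 26], [246, 127, 29], [241, 114, 14], [210, 159, 156], [163, 172, 191], [102, 116, 152], [29, 48, 85], [36, 39, 45], [35, 34, 48], [29, 37, 43], [33, 38, 47], [31, 36, 45], [32, 40, 46], [29, 33, 44]]
```

Yaw 5.9° and the bed line are confirmed to about 0.3 mm. A gap of about 1.5 mm is visible at the free end. Closing it gently.

Request:
arm_command(rows=[[0,0,0,0,0,-0.2,0],[0,0,0,0,0,-0.1,0],[0,0,0,0,0,0,0],[0,0,0,-0.01,0.1,0,0],[0,0,0,0,0.05,0,0],[0,0,0,0,0,0,0]])

```text
time_s: 7.35
eef_pos: [664.0, 46.7, 46.2]
ee_rot: [[-0.995, -0.104, 0.0], [-0.104, 0.995, -0.0], [-0.0, -0.0, -1.0]]
ft_force: [-1.0, -0.8, 0.2]
opening: 9.8
```

Request:
arm_command(rows=[[0,0,0,0,0.05,0,0],[0,0,0,0,0,0,0]])

```text
time_s: 7.6
eef_pos: [664.0, 47.1, 46.2]
ee_rot: [[-0.995, -0.103, -0.0], [-0.103, 0.995, -0.0], [0.0, -0.0, -1.0]]
ft_force: [-0.1, 0.1, 0.7]
opening: 10.0
```

Request:
arm_command(rows=[[0,0,0,0,0.05,0,0],[0,0,0,0,0,0,0]])

```text
time_s: 7.85
eef_pos: [664.0, 47.7, 46.1]
ee_rot: [[-0.995, -0.103, 0.0], [-0.103, 0.995, -0.0], [-0.0, -0.0, -1.0]]
ft_force: [-0.2, 0.0, 0.4]
opening: 9.8
```

Request:
arm_command(rows=[[0,0,0,0,0.04,0,0],[0,0,0,0,0,0,0]])

```text
time_s: 8.1
eef_pos: [664.0, 48.0, 46.2]
ee_rot: [[-0.995, -0.103, 0.0], [-0.103, 0.995, -0.0], [-0.0, -0.0, -1.0]]
ft_force: [-0.6, 0.5, -0.3]
opening: 9.7
```

Request:
arm_command(rows=[[0,0,0,0,0.04,0,0],[0,0,0,0,0,0,0]])

```text
time_s: 8.35
eef_pos: [664.0, 48.1, 46.2]
ee_rot: [[-0.995, -0.104, -0.0], [-0.104, 0.995, -0.001], [0.0, -0.001, -1.0]]
ft_force: [0.7, -1.0, -0.2]
opening: 9.6
```

Request:
arm_command(rows=[[0,0,0,0,0.04,0,0],[0,0,0,0,0,0,0]])

```text
time_s: 8.6
eef_pos: [664.0, 48.1, 46.1]
ee_rot: [[-0.995, -0.104, -0.0], [-0.104, 0.995, -0.001], [0.0, -0.001, -1.0]]
ft_force: [-0.2, -3.5, -0.0]
opening: 9.8
```

Contact is felt at y = 48.1, as predicted (48.0). Now seating it on the board.

Request:
arm_command(rows=[[0,0,0,0,0,-0.04,0],[0,0,0,0,0,-0.04,0],[0,0,0,0,0,0,0]])

```text
time_s: 8.98
eef_pos: [664.2, 48.2, 45.7]
ee_rot: [[-0.995, -0.104, 0.001], [-0.104, 0.995, -0.001], [-0.0, -0.001, -1.0]]
ft_force: [-0.5, -4.3, 2.4]
opening: 10.0
```

Request:
arm_command(rows=[[0,0,0,0,0,-0.03,0],[0,0,0,0,0,0,0]])

```text
time_s: 9.22
eef_pos: [664.2, 48.2, 45.7]
ee_rot: [[-0.995, -0.104, 0.001], [-0.104, 0.995, -0.001], [-0.0, -0.001, -1.0]]
ft_force: [-1.4, -5.7, 2.4]
opening: 9.9
```

Request:
arm_command(rows=[[0,0,0,0,-0.04,0.03,0],[0,0,0,0,0,0,0],[0,0,0,0,0,0,25],[0,0,0,0,0,0,25],[0,0,0,0,0,0,25],[0,0,0,0,0,1,25],[0,0,0,0,0,5,25],[0,0,0,0,0,5,60]])

```text
time_s: 10.22
eef_pos: [663.8, 48.6, 156.5]
ee_rot: [[-0.995, -0.103, -0.001], [-0.103, 0.995, 0.0], [0.001, 0.0, -1.0]]
ft_force: [0.9, -0.1, 0.3]
opening: 26.2
```

Request:
arm_command(rows=[[0,0,0,-4.5,0,4,100],[0,0,0,-4.5,0,0,100],[0,0,0,0,0,0,100],[0,0,0,0,0,0,100]])

```text
time_s: 10.72
eef_pos: [575.1, 48.4, 196.2]
ee_rot: [[-0.995, -0.103, 0.003], [-0.103, 0.995, -0.0], [-0.003, -0.0, -1.0]]
ft_force: [-0.4, -0.6, 0.5]
opening: 63.5
```

Run:
```python
from h import *
import pickle
s=r.observe();print(s["eef_pos"],s["ee_rot"][:,1])
c=snap("wrist"); pickle.dump(c,open("w5.pkl","wb"))
cv2.imwrite("pics/w5.png",cv2.resize(c["frame"],None,fx=1.5,fy=1.5,interpolation=cv2.INTER_CUBIC))
```

```text
[575.09425931  48.37232915 196.22217209] [-1.03295397e-01  9.94650629e-01 -4.32414933e-04]
```

View pics/w5.png

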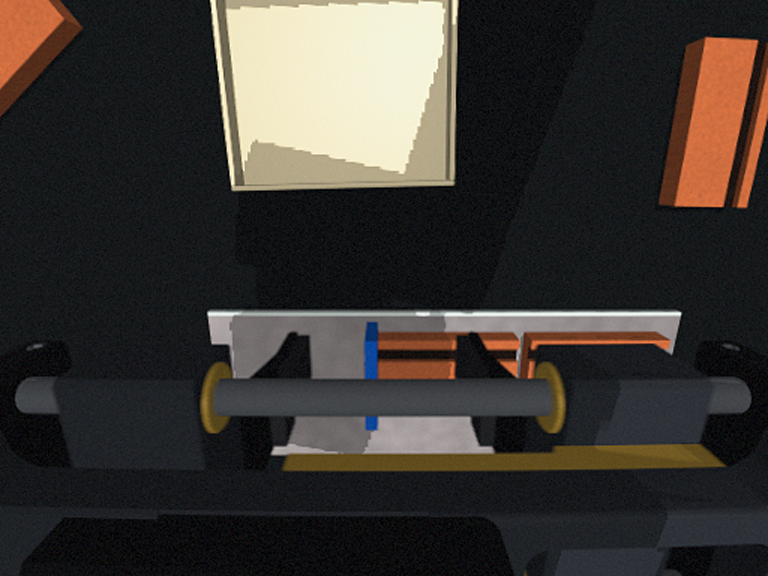

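w5 shows the spacer standing flat against the free end at (371,375). Now going over the loose tile with a half-turned wrist, so that the final yaw stays within joint 6's range.

Request:
arm_command(rows=[[0,0,-10.04,-0.78,1.39,0,100],[0,0,-10.04,-0.78,1.39,0,100],[0,0,-10.04,-0.78,1.39,0,100],[0,0,-10.04,-0.78,1.39,0,100],[0,0,-10.04,-0.78,1.39,0,100],[0,0,-10.04,-0.78,1.39,0,100],[0,0,-10.04,-0.78,1.39,0,100],[0,0,-10.04,-0.78,1.39,0,100],[0,0,-10.04,-0.78,1.39,0,100]])

```text
time_s: 11.9
eef_pos: [505.3, 174.2, 195.1]
ee_rot: [[-0.091, 0.996, 0.001], [0.996, 0.091, 0.0], [0.0, 0.001, -1.0]]
ft_force: [-0.4, -0.4, 0.5]
opening: 86.3
```

Request:
arm_command(rows=[[0,0,-10.04,-0.78,1.38,0,100],[0,0,-10.04,-0.78,1.38,0,100],[0,0,-10.04,-0.77,1.38,0,100],[0,0,-10.04,-0.77,1.38,0,100],[0,0,-10.04,-0.77,1.38,-1,100],[0,0,-10.04,-0.77,1.38,-2,100],[0,0,-10.04,-0.77,1.38,-2,100],[0,0,-10.04,-0.77,1.38,-2,100],[0,0,-10.04,-0.77,1.38,-1,100],[0,0,0,0,0,0,100]])

```text
time_s: 13.15
eef_pos: [434.6, 298.6, 114.2]
ee_rot: [[0.996, 0.095, -0.001], [0.095, -0.996, -0.0], [-0.001, 0.0, -1.0]]
ft_force: [1.1, -0.2, -0.1]
opening: 87.1
```

Run:
```python
from h import *
import pickle
s=r.observe();print(s["eef_pos"],s["ee_rot"][:,1],s["joints"].round(2))
c=snap("wrist"); pickle.dump(c,open("w6.pkl","wb"))
cv2.imwrite("pics/w6.png",cv2.resize(c["frame"],None,fx=1.5,fy=1.5,interpolation=cv2.INTER_CUBIC))
```

```text
[434.58809228 298.58917141 114.15502059] [ 9.46293715e-02 -9.95512500e-01  3.80047203e-04] [0.39 0.59 1.79 0.   0.77 1.87]
```

View pics/w6.png

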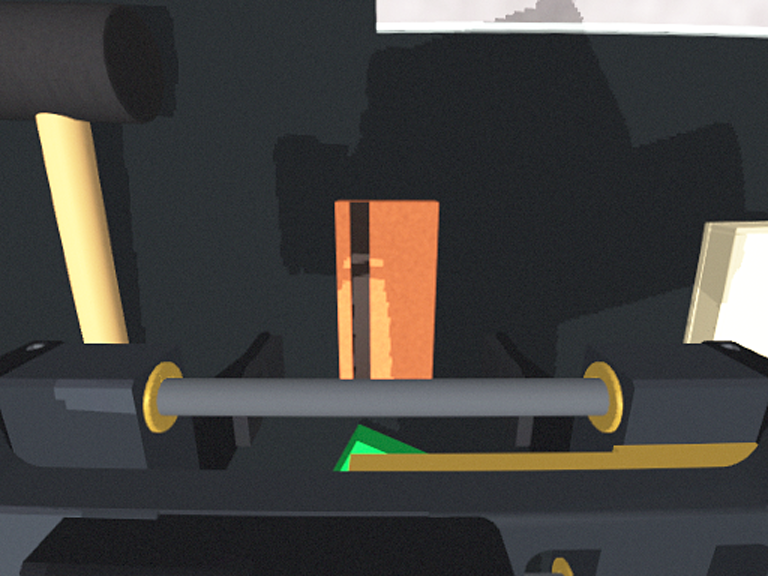

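w6 shows the grooved tile at (387,290), centred between the fingers and parallel to the jaws, with its +y end at row 200. The green look-alike (390,445) is clear. Measuring that end edge, then gripping.

Run:
```python
from fit import *
import pickle
c=pickle.load(open("w6.pkl","rb"));f=c["frame"]
P=lambda a,b,n=40: list(zip(np.linspace(a[0],b[0],n),np.linspace(a[1],b[1],n)))
print(f[128:142,270,2],f[180,216:236,2],f[180,284:300,2])
for p,q,d,s,n in(((253,135),(289,135),"v",1,"+y end"),((224,145),(226.5,240),"u",1,"L"),((292,145),(290,240),"u",-1,"R")):
    L=line(c,edges(c,P(p,q),d,s,4),20);print(n,[np.round(x,2) for x in L])
```

```text
[ 37  30  35  32  35 111 199 235 238 238 238 238 237 235] [ 39  33  38  33  30  37  33  23 153 227 238 234 233 234 235 234 234 182
  75  47] [239 239 239 239 241 244 187  71  30  33  34  30  28  32  30  36]
+y end [array([497.39, 293.4 ], dtype=float32), array([ 0.09, -1.  ], dtype=float32), np.float32(-84.6), np.float32(0.01), np.int64(40)]
L [array([431.78, 327.06], dtype=float32), array([1.  , 0.09], dtype=float32), np.float32(5.06), np.float32(0.13), np.int64(40)]
R [array([440.22, 266.65], dtype=float32), array([1.  , 0.09], dtype=float32), np.float32(5.12), np.float32(0.16), np.int64(35)]
```

Request:
arm_command(rows=[[0,0,0,0.04,-0.07,-4,100],[0,0,0,0,0,-3,100],[0,0,0,0,0,-2,100],[0,0,0,0,0,0,100]])

```text
time_s: 13.7
eef_pos: [435.3, 296.4, 24.5]
ee_rot: [[0.996, 0.092, -0.001], [0.092, -0.996, -0.001], [-0.001, 0.001, -1.0]]
ft_force: [0.2, 0.5, 1.1]
opening: 87.0
```

Request:
arm_command(rows=[[0,0,0,0,0.05,-0.4,100],[0,0,0,0,0,0,100],[0,0,0,0,0,0,0],[0,0,0,0,0,0,0],[0,0,0,0,0,0,0],[0,0,0,0,0,0,0]], grip_force=30)

```text
time_s: 14.45
eef_pos: [434.7, 297.4, 21.5]
ee_rot: [[0.996, 0.091, 0.0], [0.091, -0.996, -0.0], [0.0, 0.0, -1.0]]
ft_force: [-0.9, -0.9, 1.7]
opening: 59.7
```

Request:
arm_command(rows=[[0,0,0,0,0,0.5,0],[0,0,0,0,0,1.5,0],[0,0,0,0,0,0,0],[0,0,0,0,0,0,0]])

```text
time_s: 14.95
eef_pos: [434.8, 297.6, 41.7]
ee_rot: [[0.996, 0.091, 0.0], [0.091, -0.996, 0.0], [0.001, -0.0, -1.0]]
ft_force: [-0.4, 0.4, -3.6]
opening: 59.6
```

The tile is held: it weighs 3.6 N and the opening reads 59.6 mm. Lifting and carrying it to the bed with a +90.7° turn.

Request:
arm_command(rows=[[0,0,0,0,0,3,0],[0,0,0,0,0,4,0],[0,0,3,0.5,-0.7,2,0],[0,0,7,1.7,-2.3,0,0],[0,0,8,2,-2.7,0,0],[0,0,8,2,-2.7,0,0],[0,0,8,2,-2.7,0,0],[0,0,8,2,-2.7,0,0],[0,0,8,2,-2.7,0,0],[0,0,8,2,-2.7,0,0]])

```text
time_s: 16.2
eef_pos: [576.5, 104.6, 130.7]
ee_rot: [[0.447, 0.895, -0.002], [0.895, -0.447, 0.0], [-0.001, -0.002, -1.0]]
ft_force: [-0.8, 0.3, -3.0]
opening: 59.9
```

Request:
arm_command(rows=[[0,0,8,2,-2.7,0,0],[0,0,8,2,-2.7,0,0],[0,0,8,2,-2.7,0,0],[0,0,8,2,-2.7,0,0],[0,0,5.66,2,-2.7,0,0],[0,0,3,1.47,-1.94,0,0],[0,0,0,0,0,0,0],[0,0,0,0,0,0,0]])

```text
time_s: 17.2
eef_pos: [689.9, -48.0, 130.4]
ee_rot: [[-0.239, 0.971, -0.003], [0.971, 0.239, 0.001], [0.002, -0.003, -1.0]]
ft_force: [-0.1, -0.1, -3.8]
opening: 59.9
```

I summed the rows wrong and overshot in the air (clear of everything). Correcting back, then down to just above spacer height.

Request:
arm_command(rows=[[0,0,-4,-0.92,1.31,0,0],[0,0,-3.95,-0.92,1.31,0,0],[0,0,0,0,0,0,0],[0,0,0,0,0,-2,0],[0,0,0,0,0,-2.5,0],[0,0,0,0,0,0,0],[0,0,0,0,0,0,0]])

```text
time_s: 18.08
eef_pos: [673.4, -23.1, 86.1]
ee_rot: [[-0.103, 0.995, 0.0], [0.995, 0.103, -0.0], [-0.0, 0.0, -1.0]]
ft_force: [-0.2, 0.4, -2.8]
opening: 59.9
```

Run:
```python
from h import *
import pickle
s=r.observe();print(s["eef_pos"],s["ee_rot"][:,1],s["joints"].round(2))
c=snap("wrist"); pickle.dump(c,open("w7.pkl","wb"))
cv2.imwrite("pics/w7.png",cv2.resize(c["frame"],None,fx=1.5,fy=1.5,interpolation=cv2.INTER_CUBIC))
```

```text
[673.37663122 -23.05185     86.07097032] [9.94671483e-01 1.03095112e-01 1.94730960e-04] [-0.2   0.77  1.41 -0.    0.95 -0.3 ]
```

View pics/w7.png

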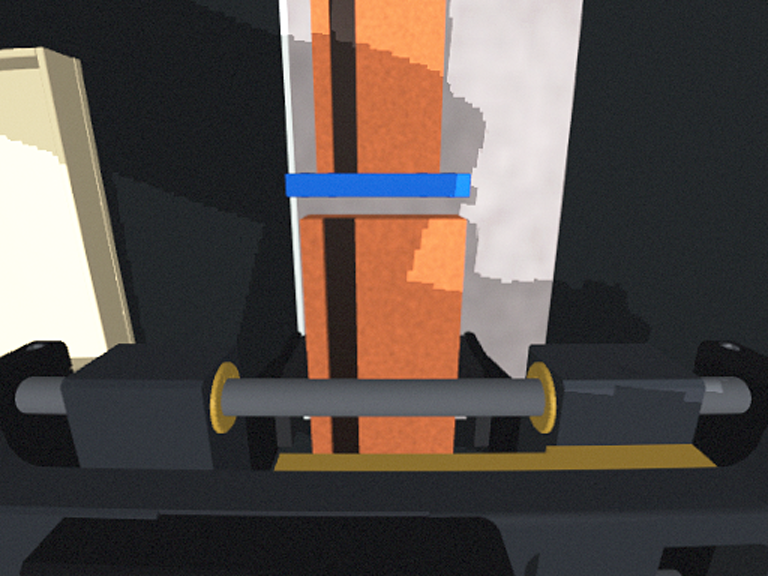

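w7 shows the tile held with its groove (340,290) facing the laid groove (343,80), and the spacer (378,185) still standing. Now measuring the lateral and yaw offsets in this one picture.

```bash
cat > lat.py <<'E'
from fit import *
y=np.deg2rad(5.88); ex=np.array([np.cos(y),np.sin(y)]); ey=np.array([-np.sin(y),np.cos(y)]); O=665.7*ex-15.4*ey
P=lambda a,b,n=40: list(zip(np.linspace(a[0],b[0],n),np.linspace(a[1],b[1],n)))
def rep(c,n,a,b,d,s,z,half=4,ch=2):
    L=line(c,edges(c,P(a,b),d,s,half,ch),z); q=L[0]-O
    print(n,"bed x,y",(q@ex).round(2),(q@ey).round(2),"yaw",round(float((L[2]-5.88+45)%90-45),2),"res",L[3].round(2),L[4])
E
python3 - <<'E'
from lat import *
import pickle
c=pickle.load(open("w7.pkl","rb"));f=c["frame"]
print("laid row 80",f[80,205:245,2].tolist()); print(f[80,285:305].tolist())
print("new row 170",f[170,198:245,2].tolist(), f[170,298:315,2].tolist())
print("new end col 270",f[115:150,270].tolist())
E
```

```text
laid row 80 [160, 161, 160, 159, 171, 200, 206, 206, 215, 211, 205, 213, 215, 212, 211, 195, 141, 63, 45, 49, 49, 45, 50, 50, 48, 48, 52, 50, 45, 52, 49, 40, 96, 177, 208, 204, 200, 199, 202, 201]
[[67, 115, 214], [69, 114, 210], [71, 116, 214], [69, 113, 209], [65, 111, 204], [66, 110, 202], [72, 115, 209], [65, 112, 206], [66, 110, 207], [122, 135, 179], [156, 155, 163], [154, 151, 160], [152, 153, 159], [152, 151, 160], [152, 149, 156], [150, 150, 157], [153, 151, 158], [150, 150, 158], [149, 146, 156], [145, 147, 155]]
new row 170 [239, 207, 168, 198, 208, 209, 207, 208, 208, 204, 200, 203, 207, 207, 209, 206, 208, 167, 99, 64, 43, 43, 43, 41, 44, 43, 44, 42, 46, 46, 48, 46, 36, 40, 42, 41, 40, 42, 63, 176, 207, 205, 200, 199, 198, 203, 202] [252, 252, 251, 251, 252, 252, 251, 250, 250, 252, 255, 239, 176, 156, 153, 157, 157]
new end col 270 [[122, 99, 154], [222, 101, 14], [225, 111, 28], [223, 108, 26], [221, 105, 26], [222, 107, 27], [223, 112, 32], [222, 108, 19], [222, 108, 33], [221, 107, 26], [223, 108, 30], [224, 112, 27], [223, 109, 32], [223, 109, 27], [223, 107, 25], [209, 103, 36], [160, 121, 109], [152, 157, 168], [151, 154, 162], [155, 154, 165], [152, 151, 159], [156, 155, 166], [154, 153, 161], [154, 154, 161], [154, 152, 160], [154, 155, 163], [155, 155, 159], [135, 136, 155], [63, 85, 141], [39, 68, 132], [50, 80, 150], [60, 101, 186], [68, 110, 203], [65, 108, 200], [67, 110, 205]]
```

```bash
cat > l7.py <<'E'
from lat import *
import pickle
c=pickle.load(open("w7.pkl","rb"));zt=86.07-21.5+20
rep(c,"laid edge -30",(209,30),(211.5,110),"u",1,26)
rep(c,"laid groove -22",(220.3,10),(222,110),"u",-1,26)
rep(c,"laid groove -10",(237.3,10),(238,110),"u",1,26)
rep(c,"new groove -22",(215.5,155),(217.5,225),"u",-1,zt)
rep(c,"new groove -10",(236.5,155),(237,225),"u",1,zt)
rep(c,"new edge +30",(310,155),(308,220),"u",-1,zt)
rep(c,"new end",(240,145),(300,145),"v",1,zt)
rep(c,"spacer top -y edge",(200,130),(300,130),"v",-1,51,4,0)
rep(c,"spacer top +y edge",(215,116),(290,116),"v",-1,51,3,2)
print((np.array([673.38,-23.05])-O)@np.c_[ex,ey])
E
python3 l7.py
```

```text
laid edge -30 bed x,y -30.43 29.37 yaw -0.15 res 0.11 40
laid groove -22 bed x,y -22.01 35.08 yaw 0.18 res 0.12 40
laid groove -10 bed x,y -10.41 35.88 yaw 0.25 res 0.13 40
new groove -22 bed x,y -19.62 -36.76 yaw -0.03 res 0.12 40
new groove -10 bed x,y -8.03 -36.07 yaw -0.39 res 0.11 38
new edge +30 bed x,y 32.45 -39.39 yaw -0.38 res 0.1 40
new end bed x,y 11.3 -15.88 yaw 0.72 res 0.1 40
spacer top -y edge bed x,y -2.08 -9.3 yaw -0.01 res 0.01 38
spacer top +y edge bed x,y -0.14 0.3 yaw -0.15 res 0.07 39
[  1.77573949 -76.51335097]
```

The tile sits about 2.3 mm to +x of the course, which agrees with the measured TCP. Correcting that and lowering to 5 mm above the board, with a 6 mm gap to the spacer.

Request:
arm_command(rows=[[0,0,0,-0.22,-0.02,-1.5,0],[0,0,0,0,0,-2,0],[0,0,0,0,0,-1.2,0],[0,0,0,0,0,0,0],[0,0,0,0,0,0,0]])

```text
time_s: 18.75
eef_pos: [671.2, -22.9, 39.4]
ee_rot: [[-0.103, 0.995, 0.001], [0.995, 0.103, -0.0], [-0.0, 0.001, -1.0]]
ft_force: [0.7, -0.3, -2.8]
opening: 59.7
```

Run:
```python
from lat import *
import pickle
s=r.observe();print(s["eef_pos"],s["ee_rot"].round(4).tolist(),s["ft_force"]); print((s["eef_pos"][:2]-O)@np.c_[ex,ey])
c=snap("wrist"); pickle.dump(c,open("w8.pkl","wb"));f=c["frame"]
print(f[60,195:245,2].tolist()); print("new170",f[190,195:245,2].tolist(),f[190,290:315,2].tolist())
print("col270",f[100:150,270].tolist())
```

```text
[671.15946364 -22.92769029  39.36328705] [[-0.1033, 0.9947, 0.0005], [0.9947, 0.1033, -0.0001], [-0.0002, 0.0005, -1.0]] [ 0.70930528 -0.28225207 -2.77777254]
[ -0.42058376 -76.16420123]
[176, 178, 175, 176, 222, 225, 225, 224, 224, 225, 225, 225, 224, 224, 223, 226, 224, 225, 225, 152, 106, 49, 56, 53, 55, 60, 57, 56, 56, 59, 53, 57, 52, 63, 58, 59, 60, 60, 56, 54, 76, 181, 233, 230, 231, 233, 232, 233, 230, 227]
new170 [182, 183, 184, 187, 186, 184, 198, 222, 228, 227, 228, 228, 230, 230, 228, 227, 230, 230, 229, 231, 226, 180, 105, 55, 48, 46, 49, 51, 42, 50, 48, 50, 47, 49, 51, 49, 49, 44, 49, 52, 41, 36, 147, 219, 227, 225, 223, 226, 231, 230] [221, 224, 227, 225, 228, 232, 233, 233, 231, 230, 226, 225, 225, 228, 227, 225, 227, 229, 212, 187, 187, 186, 187, 185, 186]
col270 [[84, 133, 233], [78, 130, 231], [79, 130, 231], [76, 129, 231], [82, 136, 234], [82, 134, 236], [81, 132, 234], [80, 131, 232], [80, 130, 231], [81, 131, 231], [80, 129, 228], [77, 130, 229], [80, 129, 228], [75, 129, 228], [72, 125, 226], [143, 110, 166], [243, 116, 18], [241, 124, 39], [239, 123, 26], [238, 124, 33], [238, 120, 28], [238, 121, 33], [238, 122, 34], [237, 120, 30], [237, 120, 24], [239, 123, 34], [236, 118, 30], [239, 125, 34], [237, 120, 34], [238, 120, 34], [237, 123, 33], [237, 121, 36], [237, 120, 30], [237, 120, 32], [238, 121, 27], [237, 116, 26], [211, 122, 91], [158, 155, 166], [177, 178, 189], [179, 181, 189], [174, 176, 184], [178, 177, 186], [156, 159, 178], [68, 95, 156], [52, 81, 151], [59, 94, 168], [71, 115, 209], [75, 122, 226], [77, 124, 225], [72, 121, 223]]
```

```bash
cat > l8.py <<'E'
from lat import *
import pickle,sys
c=pickle.load(open(sys.argv[1],"rb"));zt=float(sys.argv[2])
def track(n,u0,v0,v1,s,z):   # follow the edge row by row from v0 to v1
    pts=[];u=u0
    for v in range(v0,v1,1 if v1>v0 else -1):
        e=edges(c,[(round(u),v)],"u",s,3)
        if len(e): pts.append(e[0]);u=e[0][0]
    L=line(c,np.array(pts),z);q=L[0]-O;x=q@ex
    print(n,"x",x.round(2),"y",(q@ey).round(1),"yaw",round(float((L[2]-5.88+45)%90-45),2),"res",L[3].round(2),L[4])
l=[float(a) for a in sys.argv[3].split(",")]
for n,u,s in zip(("-30","-22","-10","+30"),l[:4],(1,-1,1,-1)): track("laid "+n,u,60,110,s,26) if u else None; track("laid "+n+" up",u,60,10,s,26) if u else None
for n,u,s in zip(("-30","-22","-10","+30"),l[4:8],(1,-1,1,-1)): track("new "+n,u,190,int(l[8]),s,zt); track("new "+n+" dn",u,190,225,s,zt)
v=l[8]-4
rep(c,"new end",(240,v),(300,v),"v",1,zt)
rep(c,"spacer top -y edge",(200,l[9]),(300,l[9]),"v",-1,51,4,0)
E
python3 l8.py w8.pkl 37.9 198.5,214.7,235.7,0,201.5,216.5,237,308,150,136
```

```text
laid -30 x -30.59 y 19.6 yaw -0.04 res 0.08 50
laid -30 up x -30.63 y 41.5 yaw -0.04 res 0.08 50
laid -22 x -22.08 y 15.6 yaw 0.18 res 0.11 50
laid -22 up x -22.11 y 41.4 yaw -0.21 res 0.1 50
laid -10 x -10.53 y 17.4 yaw -0.51 res 0.02 47
laid -10 up x -10.54 y 42.6 yaw -0.1 res 0.09 50
new -30 x -30.45 y -31.1 yaw -0.26 res 0.09 40
new -30 dn x -30.46 y -51.1 yaw -0.12 res 0.1 31
new -22 x -21.8 y -28.7 yaw 0.2 res 0.12 40
new -22 dn x -21.78 y -52.7 yaw 0.08 res 0.12 35
new -10 x -10.27 y -29.7 yaw 0.32 res 0.09 40
new -10 dn x -10.32 y -46.8 yaw -0.52 res 0.02 31
new +30 x 30.15 y -31.8 yaw -0.16 res 0.09 40
new +30 dn x 30.21 y -50.2 yaw 0.12 res 0.1 33
new end bed x,y 7.91 -15.56 yaw 0.3 res 0.13 40
spacer top -y edge bed x,y -0.85 -9.51 yaw 0.05 res 0.01 40
```

The grooves align within 0.2 mm and the yaw difference is about 0°. The gap to the spacer is about 6 mm. Lowering to just above the board and closing the gap.

Request:
arm_command(rows=[[0,0,0,-0.02,0,-0.6,0],[0,0,0,0,0,-0.4,0],[0,0,0,-0.02,0.2,0,0],[0,0,0,-0.02,0.2,0,0],[0,0,0,0,0,0,0],[0,0,0,0,0,0,0]])

```text
time_s: 19.55
eef_pos: [670.3, -18.8, 29.5]
ee_rot: [[-0.103, 0.995, 0.0], [0.995, 0.103, -0.0], [-0.0, 0.0, -1.0]]
ft_force: [-1.2, 0.8, -3.8]
opening: 59.8
```

Request:
arm_command(rows=[[0,0,0,0,0.05,0,0],[0,0,0,0,0,0,0]])

```text
time_s: 19.8
eef_pos: [670.2, -18.4, 29.4]
ee_rot: [[-0.103, 0.995, 0.0], [0.995, 0.103, -0.0], [-0.0, 0.0, -1.0]]
ft_force: [-0.2, -0.6, -4.2]
opening: 59.5
```

Request:
arm_command(rows=[[0,0,0,-0.01,0.05,0,0],[0,0,0,0,0,0,0]])

```text
time_s: 20.05
eef_pos: [670.1, -17.9, 29.3]
ee_rot: [[-0.103, 0.995, -0.0], [0.995, 0.103, 0.0], [0.0, -0.0, -1.0]]
ft_force: [0.2, 0.3, -4.3]
opening: 59.5
```

Request:
arm_command(rows=[[0,0,0,0,0.03,-0.1,0],[0,0,0,0,0,0,0]])

```text
time_s: 20.3
eef_pos: [670.0, -17.5, 28.2]
ee_rot: [[-0.103, 0.995, -0.0], [0.995, 0.103, 0.0], [0.0, -0.0, -1.0]]
ft_force: [-0.5, -0.8, -3.1]
opening: 59.7
```

Request:
arm_command(rows=[[0,0,0,0,0.04,0,0],[0,0,0,0,0,0,0]])

```text
time_s: 20.55
eef_pos: [670.1, -17.2, 28.4]
ee_rot: [[-0.103, 0.995, 0.0], [0.995, 0.103, -0.0], [-0.0, 0.0, -1.0]]
ft_force: [0.3, 0.1, -4.9]
opening: 59.5
```

Request:
arm_command(rows=[[0,0,0,0,0.03,0,0],[0,0,0,0,0,0,0]])

```text
time_s: 20.8
eef_pos: [670.1, -17.2, 28.4]
ee_rot: [[-0.103, 0.995, 0.0], [0.995, 0.103, -0.0], [-0.0, -0.0, -1.0]]
ft_force: [0.7, -1.5, -3.3]
opening: 59.5
```

Contact with the spacer at the expected place (end at bed y ≈ -9.8). One numeric check of alignment before setting down.

Request:
arm_command(rows=[[0,0,0,0,0.02,0,0],[0,0,0,0,0,0,0]])

```text
time_s: 21.05
eef_pos: [670.1, -17.1, 28.4]
ee_rot: [[-0.103, 0.995, 0.0], [0.995, 0.103, -0.001], [-0.001, -0.0, -1.0]]
ft_force: [-1.5, -2.6, -4.0]
opening: 59.6
```

Run:
```python
from lat import *
import pickle
s=r.observe();print(s["eef_pos"],s["ft_force"],(s["eef_pos"][:2]-O)@np.c_[ex,ey])
c=snap("wrist"); pickle.dump(c,open("w9.pkl","wb"));f=c["frame"]
print(f[60,190:245,2].tolist()); print("new170",f[190,195:245,2].tolist(),f[190,290:315,2].tolist())
print("col270",f[125:160,270].tolist())
```

```text
[670.13052594 -17.12623875  28.38004022] [-1.47556028 -2.61169129 -3.97851985] [ -0.84977632 -70.28786339]
[178, 174, 179, 173, 172, 170, 230, 224, 224, 225, 228, 227, 228, 229, 232, 233, 233, 228, 227, 225, 225, 221, 129, 106, 48, 57, 58, 59, 56, 57, 60, 61, 58, 53, 63, 54, 55, 57, 60, 56, 57, 58, 62, 57, 49, 140, 222, 233, 231, 230, 229, 227, 227, 225, 224]
new170 [182, 185, 182, 186, 179, 183, 195, 222, 228, 227, 228, 229, 231, 231, 228, 227, 230, 230, 229, 230, 227, 178, 100, 58, 45, 52, 50, 53, 50, 42, 49, 52, 50, 53, 47, 48, 51, 50, 51, 53, 47, 36, 177, 229, 229, 225, 225, 227, 230, 230] [221, 223, 224, 227, 229, 233, 233, 232, 232, 230, 229, 227, 228, 227, 225, 224, 229, 230, 210, 186, 182, 182, 185, 189, 190]
col270 [[77, 127, 229], [94, 125, 219], [140, 98, 113], [171, 77, 1], [206, 99, 23], [235, 116, 25], [240, 120, 33], [238, 122, 35], [238, 121, 30], [238, 121, 33], [237, 118, 26], [237, 122, 32], [236, 121, 24], [237, 122, 34], [237, 120, 25], [237, 121, 23], [237, 119, 33], [236, 118, 27], [238, 121, 25], [238, 120, 31], [237, 119, 29], [236, 115, 21], [238, 122, 31], [237, 120, 28], [240, 121, 30], [236, 112, 16], [188, 112, 154], [66, 124, 230], [74, 124, 224], [74, 124, 223], [74, 121, 224], [80, 127, 228], [78, 126, 228], [74, 127, 227], [76, 128, 227]]
```

```bash
python3 l8.py w9.pkl 26.9 195.5,212,235,0,201.5,216.5,237,308,160,151
```

```text
laid -30 x -30.62 y 22.6 yaw 0.05 res 0.08 50
laid -30 up x -30.64 y 44.5 yaw 0.06 res 0.06 50
laid -22 x -22.03 y 21.5 yaw 0.19 res 0.11 50
laid -22 up x -22.09 y 43.0 yaw -0.13 res 0.11 50
laid -10 x -10.51 y 19.4 yaw 0.29 res 0.08 50
laid -10 up x -10.42 y 44.2 yaw -0.65 res 0.04 49
new -30 x -30.9 y -27.9 yaw -0.38 res 0.07 30
new -30 dn x -30.9 y -45.3 yaw -0.08 res 0.1 31
new -22 x -22.21 y -24.2 yaw -1.54 res 0.01 25
new -22 dn x -22.24 y -44.4 yaw -0.04 res 0.1 35
new -10 x -10.74 y -26.6 yaw 0.51 res 0.12 30
new -10 dn x -10.79 y -44.0 yaw -0.5 res 0.02 31
new +30 x 29.73 y -27.7 yaw -0.64 res 0.09 30
new +30 dn x 29.75 y -43.9 yaw 0.09 res 0.11 33
new end bed x,y 6.65 -13.26 yaw 0.04 res 0.02 40
spacer top -y edge bed x,y -2.22 -9.66 yaw 0.03 res 0.01 40
```

Lateral difference is -0.25 mm. A small nudge, then set down.

Request:
arm_command(rows=[[0,0,0,0.03,0,0,0],[0,0,0,0,0,-0.05,0],[0,0,0,0,0,-0.03,0],[0,0,0,0,0,0,0]])

```text
time_s: 21.6
eef_pos: [670.5, -17.1, 27.8]
ee_rot: [[-0.103, 0.995, 0.0], [0.995, 0.103, -0.001], [-0.001, 0.0, -1.0]]
ft_force: [-1.6, -4.8, -0.8]
opening: 60.0
```

Request:
arm_command(rows=[[0,0,0,0,0,-0.03,0],[0,0,0,0,0,0,0]])

```text
time_s: 21.85
eef_pos: [670.6, -17.1, 27.6]
ee_rot: [[-0.103, 0.995, 0.001], [0.995, 0.103, -0.001], [-0.001, 0.0, -1.0]]
ft_force: [-2.0, -4.0, -0.3]
opening: 59.7
```

Request:
arm_command(rows=[[0,0,0,0,0,-0.03,0],[0,0,0,0,0,0,0]])

```text
time_s: 22.1
eef_pos: [670.6, -17.1, 27.6]
ee_rot: [[-0.103, 0.995, 0.001], [0.995, 0.103, -0.001], [-0.001, 0.001, -1.0]]
ft_force: [-2.7, -5.5, 1.5]
opening: 59.8
```

Seated (vertical force is now upward). Easing the push and releasing.

Request:
arm_command(rows=[[0,0,0,-0.01,-0.03,0.02,0],[0,0,0,0,0,0,0],[0,0,0,0,0,0,75],[0,0,0,0,0,0,80],[0,0,0,0,0,0,90],[0,0,0,0,0,0,90]])

```text
time_s: 22.85
eef_pos: [670.4, -16.7, 27.1]
ee_rot: [[-0.103, 0.995, 0.0], [0.995, 0.103, 0.0], [0.0, 0.0, -1.0]]
ft_force: [0.1, 0.4, 0.1]
opening: 76.9
```

Request:
arm_command(rows=[[0,0,0,0,0,1,90],[0,0,0,0,0,4,90],[0,0,0,0,0,5,90],[0,0,0,0,0,3,90],[0,0,0,0,0,0,90],[0,0,0,0,0,0,90]])

```text
time_s: 23.6
eef_pos: [669.5, -16.8, 156.5]
ee_rot: [[-0.103, 0.995, -0.002], [0.995, 0.103, 0.0], [0.0, -0.001, -1.0]]
ft_force: [-0.3, -0.6, -0.0]
opening: 78.1
```

Run:
```python
from lat import *
import pickle
s=r.observe();print(s["eef_pos"],s["joints"].round(2),(s["eef_pos"][:2]-O)@np.c_[ex,ey])
c=snap("wrist"); pickle.dump(c,open("w10.pkl","wb"));f=c["frame"]
cv2.imwrite("pics/w10.png",cv2.resize(f,None,fx=1.5,fy=1.5,interpolation=cv2.INTER_CUBIC))
```

```text
[669.49205023 -16.83907777 156.51454495] [-0.19  0.68  1.38  0.    1.08 -0.29] [ -1.45547449 -69.93680443]
```

View pics/w10.png

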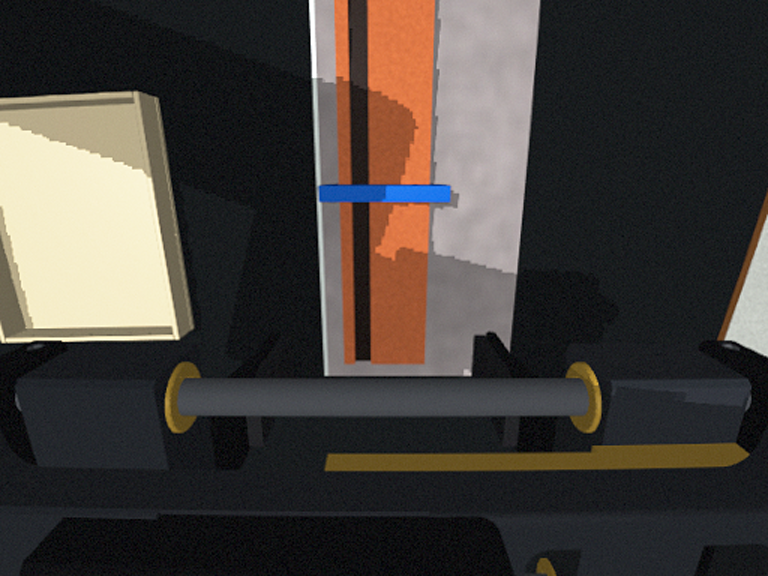

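w10 shows the tile laid in line (385,290), its groove continuous with the laid groove at (360,100..360), and the spacer (385,193) snug between. Turning 90° to take the spacer out.

Request:
arm_command(rows=[[0,0,10,-0.06,0.72,0,60],[0,0,10,-0.06,0.72,0,40],[0,0,10,-0.06,0.72,0,30],[0,0,10,-0.06,0.72,0,30],[0,0,10,-0.06,0.72,0,30],[0,0,10,-0.06,0.72,0,30],[0,0,10,-0.06,0.72,0,30],[0,0,10,-0.06,0.72,0,30],[0,0,10,-0.06,0.73,0,30],[0,0,0,0,0,0,30]])

```text
time_s: 24.9
eef_pos: [663.7, 48.5, 155.2]
ee_rot: [[-0.995, -0.102, -0.004], [-0.102, 0.995, 0.0], [0.004, 0.001, -1.0]]
ft_force: [0.5, -0.0, -0.2]
opening: 25.8
```

Request:
arm_command(rows=[[0,0,0,0,0,-4,30],[0,0,0,0,0,-3.5,30],[0,0,0,0,0,0,30],[0,0,0,0,0,0,30]])

```text
time_s: 25.4
eef_pos: [665.5, 47.6, 82.6]
ee_rot: [[-0.995, -0.102, 0.001], [-0.102, 0.995, -0.0], [-0.001, -0.0, -1.0]]
ft_force: [0.3, -0.5, 0.2]
opening: 26.3
```

```bash
python3 l8.py w10.pkl 26 224.5,234.5,246,0,230.5,236.5,247.3,284.8,136,134
python3 - <<'E'
from lat import *
import pickle
s=r.observe();print(s["eef_pos"],s["ee_rot"][:,1],s["joints"].round(2),(s["eef_pos"][:2]-O)@np.c_[ex,ey])
c=snap("wrist"); pickle.dump(c,open("w11.pkl","wb"));f=c["frame"]
cv2.imwrite("pics/w11.png",cv2.resize(f[60:300,120:420],None,fx=2.5,fy=2.5,interpolation=cv2.INTER_CUBIC))
E
```

```text
laid -30 x -30.71 y 35.8 yaw 0.05 res 0.16 49
laid -30 up x -30.72 y 82.6 yaw -0.9 res 0.05 39
laid -22 x -22.33 y 39.3 yaw -0.65 res 0.02 49
laid -22 up x -22.45 y 80.5 yaw -0.51 res 0.02 45
laid -10 x -10.84 y 37.7 yaw -0.28 res 0.02 50
laid -10 up x -10.64 y 76.5 yaw -0.35 res 0.04 50
new -30 x -30.59 y -36.7 yaw -0.05 res 0.13 49
new -30 dn x -30.46 y -85.4 yaw -0.98 res 0.06 33
new -22 x -22.11 y -52.0 yaw -0.67 res 0.02 46
new -22 dn x -21.89 y -88.0 yaw -0.64 res 0.01 29
new -10 x -10.6 y -47.5 yaw -0.27 res 0.02 54
new -10 dn x -10.5 y -91.2 yaw 0.83 res 0.14 31
new +30 x 29.84 y -45.0 yaw -0.22 res 0.19 54
new +30 dn x 29.73 y -87.0 yaw -0.25 res 0.11 29
new end bed x,y 8.98 -10.94 yaw -0.08 res 0.04 31
spacer top -y edge bed x,y 3.98 -9.51 yaw 0.01 res 0.05 34
[665.49851756  47.61882004  82.59896839] [-1.01742910e-01  9.94810701e-01 -2.23893571e-04] [-0.1   0.77  1.43 -0.    0.93 -1.77] [ 1.17541382 -5.40892425]
```

View pics/w11.png

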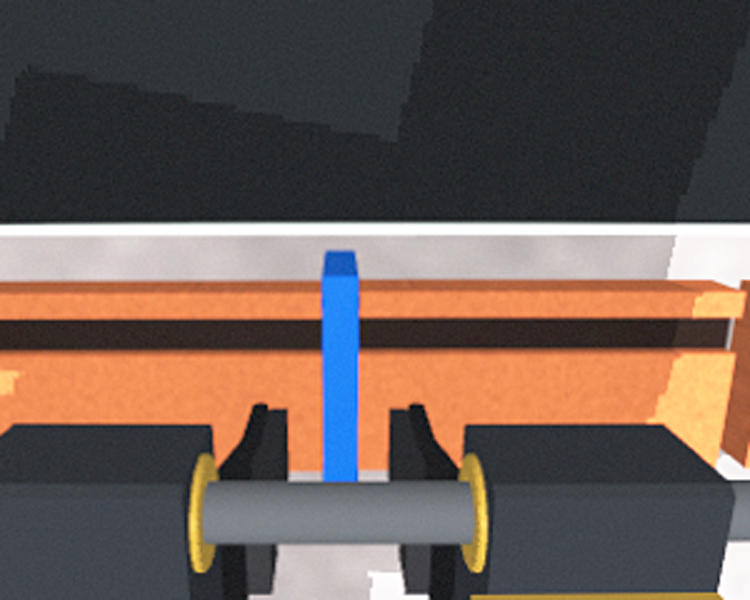

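w11 shows grooves collinear across the joint (crop row 335 on both sides), with the spacer centred in the jaws. Lateral difference is about 0.2 mm. Lowering with a slight bias towards the fixed tile, so gripping cannot push the new tile.

Request:
arm_command(rows=[[0,0,0,-0.1,0.09,-2,30],[0,0,0,0,0,-1.2,30],[0,0,0,0,0,-0.3,30],[0,0,0,0,0,0,30],[0,0,0,0,0,0,30]], grip_force=10)

```text
time_s: 26.08
eef_pos: [664.3, 48.8, 47.5]
ee_rot: [[-0.995, -0.103, 0.001], [-0.103, 0.995, -0.0], [-0.001, -0.0, -1.0]]
ft_force: [0.2, 0.5, 0.3]
opening: 26.4
```

Request:
arm_command(rows=[[0,0,0,0,-0.04,0,30],[0,0,0,0,0,0,0],[0,0,0,0,0,0,0],[0,0,0,0,0,0,0],[0,0,0,0,0,0,0]])

```text
time_s: 26.7
eef_pos: [664.0, 48.1, 47.3]
ee_rot: [[-0.995, -0.103, 0.0], [-0.103, 0.995, -0.0], [-0.0, -0.0, -1.0]]
ft_force: [-0.6, -2.0, 0.8]
opening: 10.1
```

Gripped at y = 48.1 with about 2 N bearing on the fixed tile only. Drawing straight up.

Request:
arm_command(rows=[[0,0,0,0,0,0.2,0],[0,0,0,0,0,0.4,0],[0,0,0,0,0,0.5,0],[0,0,0,0,0,0.7,0],[0,0,0,0,0,1,0],[0,0,0,0,0,2,0],[0,0,0,0,0,3,0],[0,0,0,0,0,2,0],[0,0,0,0,0,0,0]])

```text
time_s: 27.82
eef_pos: [665.7, 48.7, 148.7]
ee_rot: [[-0.995, -0.103, 0.006], [-0.103, 0.995, -0.0], [-0.006, -0.001, -1.0]]
ft_force: [0.0, -0.3, -0.3]
opening: 9.8
```

Run:
```python
from lat import *
import pickle
s=r.observe();print(s["eef_pos"],s["ft_force"])
c=snap("wrist"); pickle.dump(c,open("w12.pkl","wb"))
```

```text
[665.6835848   48.74993829 148.65606963] [ 0.02917476 -0.28761911 -0.28620156]
```

Request:
arm_command(rows=[[0,0,0.6,-4.5,-1.21,0,0],[0,0,0.6,-4.5,-1.21,0,0],[0,0,0.6,-4.5,-1.21,0,0],[0,0,0.6,-4.5,-1.22,0,0],[0,0,0.7,-4.4,-1.22,0,0],[0,0,0,0,0,-4,0],[0,0,0,0,0,-4,0],[0,0,0,0,0,-1,0],[0,0,0,0,0,0,0],[0,0,0,0,0,0,0]])

```text
time_s: 29.12
eef_pos: [440.6, -12.3, 55.9]
ee_rot: [[-0.988, -0.157, 0.002], [-0.157, 0.988, -0.0], [-0.001, -0.001, -1.0]]
ft_force: [-0.0, -1.2, -1.5]
opening: 10.2
```

Request:
arm_command(rows=[[0,0,0,0,0,-0.5,0],[0,0,0,0,0,-0.4,0],[0,0,0,0,0,0,0],[0,0,0,0,0,0,0]])

```text
time_s: 29.62
eef_pos: [439.9, -12.3, 46.2]
ee_rot: [[-0.988, -0.157, 0.0], [-0.157, 0.988, -0.0], [-0.0, -0.0, -1.0]]
ft_force: [0.6, 0.7, -0.2]
opening: 10.0
```

Request:
arm_command(rows=[[0,0,0,0,0,-0.06,0],[0,0,0,0,0,-0.04,0],[0,0,0,0,0,0,0]])

```text
time_s: 30.0
eef_pos: [439.9, -12.3, 45.2]
ee_rot: [[-0.988, -0.157, 0.0], [-0.157, 0.988, -0.0], [-0.0, -0.0, -1.0]]
ft_force: [-0.0, -0.5, 1.4]
opening: 10.1
```

Request:
arm_command(rows=[[0,0,0,0,0,-0.03,0],[0,0,0,0,0,0,0]])

```text
time_s: 30.25
eef_pos: [439.9, -12.3, 45.2]
ee_rot: [[-0.988, -0.157, 0.0], [-0.157, 0.988, -0.0], [-0.0, -0.0, -1.0]]
ft_force: [-0.8, 0.6, 5.1]
opening: 10.0
```

On the tray floor. Releasing, retreating and moving to where the wrist camera sees the joint.

Request:
arm_command(rows=[[0,0,0,0,0,0.03,0],[0,0,0,0,0,0,30],[0,0,0,0,0,0,30],[0,0,0,0,0,0,30],[0,0,0,0,0,1,30],[0,0,0,0,0,4,30],[0,0,0,0,0,5,30],[0,0,0,3,1,5,30],[0,0,0,4,1.5,0,30],[0,0,0,4,1.5,0,30]])

```text
time_s: 31.5
eef_pos: [551.1, 28.1, 197.3]
ee_rot: [[-0.988, -0.157, 0.003], [-0.157, 0.988, -0.001], [-0.003, -0.001, -1.0]]
ft_force: [0.5, -0.6, -0.5]
opening: 25.8
```

Request:
arm_command(rows=[[0,0,0,4,1,0,30],[0,0,0,2,0,0,30],[0,0,0,0,0,0,30],[0,0,0,0,0,0,30]])

```text
time_s: 32.0
eef_pos: [608.3, 37.8, 195.1]
ee_rot: [[-0.988, -0.157, -0.002], [-0.157, 0.988, 0.0], [0.002, 0.0, -1.0]]
ft_force: [-0.3, 0.8, -0.4]
opening: 25.9
```

Run:
```python
from lat import *
import pickle
s=r.observe();print(s["eef_pos"],s["time_s"])
c=snap("wrist"); pickle.dump(c,open("w13.pkl","wb"));f=c["frame"]
cv2.imwrite("pics/w13.png",cv2.resize(f,None,fx=1.5,fy=1.5,interpolation=cv2.INTER_CUBIC))
```

```text
[608.30593593  37.78909228 195.08526271] 32.0
```

View pics/w13.png

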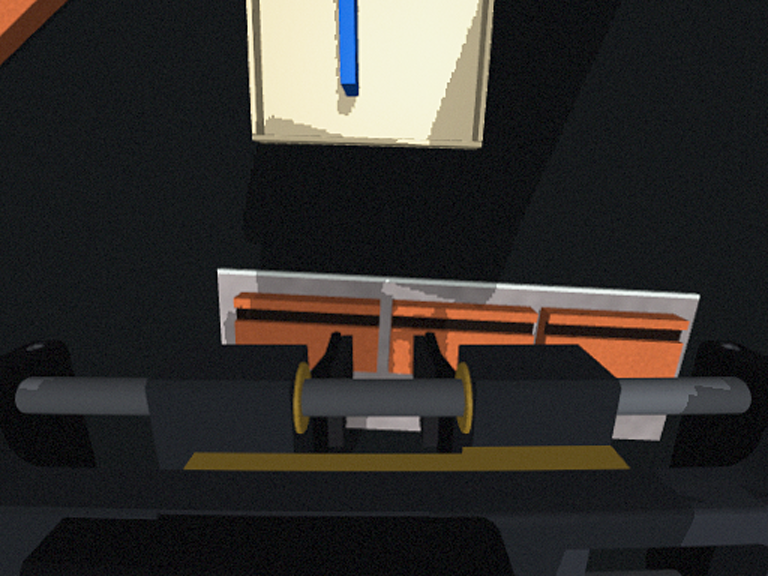

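w13 shows the spacer standing in the tray at (348,45). The joint is open and even at (385,335), like the laid one at (538,335), and the grooves run on in line. A last numeric check of joint width and line.

Run:
```python
from lat import *
import pickle
c=pickle.load(open("w13.pkl","rb"));f=c["frame"]
print(f[235,245:270,2].tolist(),f[235,245:270,0].tolist())
print(f[195:220,200].tolist()[::1][:0],f[195:220,200,2].tolist(),f[195:225,300,2].tolist())
g=c["frame"].copy()
rep(c,"new end",(252,212),(251,243),"u",1,26,4,0)
rep(c,"laid end",(261,212),(260,243),"u",-1,26,4,0)
rep(c,"new front -30",(165,200),(245,203),"v",1,26)
rep(c,"laid front -30",(270,205),(345,209),"v",1,26)
rep(c,"new groove -22",(165,206),(245,211),"v",-1,26)
rep(c,"laid groove -22",(270,211.5),(345,216),"v",-1,26)
```

```text
[140, 146, 147, 151, 150, 149, 140, 118, 115, 117, 108, 111, 113, 110, 115, 138, 143, 165, 198, 217, 218, 218, 214, 212, 209] [41, 48, 44, 46, 47, 43, 67, 99, 109, 110, 103, 106, 109, 105, 72, 39, 42, 52, 58, 67, 67, 67, 68, 69, 68]
[] [124, 113, 96, 99, 98, 92, 125, 145, 145, 146, 146, 149, 116, 13, 25, 25, 22, 19, 20, 45, 79, 120, 143, 145, 148] [104, 105, 105, 104, 137, 165, 146, 113, 113, 114, 126, 180, 219, 216, 216, 218, 201, 130, 21, 33, 28, 33, 34, 27, 60, 93, 176, 222, 221, 217]
new end bed x,y 7.03 -10.05 yaw -0.07 res 0.2 39
laid end bed x,y -2.27 -0.57 yaw -0.44 res 0.23 40
new front -30 bed x,y -29.77 -67.1 yaw 0.02 res 0.24 40
laid front -30 bed x,y -30.08 55.48 yaw -0.09 res 0.23 35
new groove -22 bed x,y -21.55 -69.5 yaw -0.03 res 0.22 40
laid groove -22 bed x,y -21.9 57.76 yaw -0.4 res 0.18 28
```

```bash
python3 -c "
from plant import r
print(r.close_job())"
```

```text
the job is handed in; nothing more can be done
None
```

The grooved tile is laid as the next one in the course, the spacer is back standing in the cream tray, and I've handed the job in at about 32 s. I stood the spacer against the last laid tile first, set the tile down snug against it, then drew the spacer straight up. No force reading went above about 6.1 N, and I did not touch the plain tile, mallet, bottle or the green look-alikes.

**Last checks, from the final wrist picture:**
- **Joint:** open and even, measured at about 9.5 mm against a nominal 10 mm.
- **Line:** the tile's edge and groove are within about 0.3 mm of the laid tiles.
- **Yaw:** the new tile's edges are within about 0.1° of the course. One laid-groove fit and the laid end read -0.4°, which I take as measuring noise.

**What went wrong on the way:**
- **Spacer position:** the first reading was 14 mm off because I took a shadow line for its end. I corrected it from the three views before moving to the spacer.
- **Overshoot:** I overshot while carrying the tile through the air, because I summed the moves wrongly. I brought it back before lowering, and nothing was touched.

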